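# Close up the reloaded label printer

### The job

The label printer on the packing bench has just been given a new roll. With the fingertips, first push its roll drawer fully home, then push the open cover down until it is fully shut, then press the round feed key on its top all the way down and let it go. Leave the square power key, the scale, the trays, the spare roll and the marker alone; nothing needs to be grasped or lifted.

Things in the scene. Friction and masses are not known exactly. Their poses are not given: they have to be found in the camera images.
- printer: Fixed white label printer, 180 mm deep (x), 240 mm wide (y), 130 mm high. Origin: centre of its underside on the bench; x points from its front to its back (away from the robot at yaw 0), y to its left as the robot sees it, z up. The cover fills the top from y -113 to +43 mm; the control strip with both keys and a flat display lies at y +44 to +120 mm. Its place and yaw vary.
- drawer (a joint): Roll drawer in the front of the printer: metres it stands out, 0 = fully home, at most 0.09; slides along the printer's -x as it opens. It starts 35 to 65 mm open and resists with about 2 N of friction, staying where it is left. Grey front plate 170 mm wide, 78 mm high (from 25 to 103 mm above the bench), 8 mm thick, without a handle; home, its outer face stands 8 mm proud of the housing's front. Behind it an open tray with the label roll.
- drawer_front (a point): Point on the outer face of the drawer's front plate, mid-width, 85 mm above the bench (18 mm below the plate's upper edge); moves with the drawer. Its x axis points into the printer, the way to push.
- cover (a joint): Cover of the printer: opening angle in rad, 0 = fully shut (lying on the housing's top), at most 1.6; starts 0.9 to 1.2 rad open. The stiff hinge (about 0.18 N m) holds it at any angle, so it does not fall and does not spring back.
- cover_hinge (a point): Middle of the cover's hinge line, at the printer's x +65, y -35, z 130 mm. The hinge line runs along the printer's y; from it the shut cover reaches 125 mm towards the printer's front (-x), open it stands up and leans to the front.
- cover_push (a point): Point on the outer (upper) face of the cover, mid-width, 100 mm from the hinge line and 25 mm short of the free edge; moves with the cover. Cover: grey plate 125 mm long, 156 mm wide, 10 mm thick, with a 12 mm tab 50 mm wide beyond its free edge. Its z axis points out of the outer face (up when shut); shut, the point lies 140 mm above the bench.
- feed_key (a joint): Round feed key, travel in metres: 0 = up, 0.005 = all the way down; spring return, about 4 N when fully down.
- feed_key_top (a point): Centre of the top of the round feed key, 30 mm across, towards the front of the control strip, 139 mm above the bench when up (9 mm above the housing's top).
- power_key (a joint): Square power key, travel in metres, 0 = up, 0.005 = down; not to be pressed.
- power_key_top (a point): Centre of the top of the square power key, 16 mm wide, 65 mm behind the feed key on the same strip, as high as the feed key.
- scale: Bystander: grey bench scale with a metal platform, about 285 x 260 x 88 mm, fixed, to one side of the printer. Origin at the centre of its underside.
- trays: Bystander: loose stack of wood-patterned food trays, 200 x 110 x 72 mm, to the other side. Origin at the centre of its underside.
- spare_roll: Bystander: loose spare label roll standing on end beside the printer's left side, 76 mm across, 55 mm high. Origin at the centre of its underside.
- marker: Bystander: loose marker pen lying beside the printer's right side, 130 mm long, 18 mm thick. Origin at its middle on the bench.

How it is judged:
By the outcome, as a careful person would: the job done as asked, in the order asked, and still so for the second after the job is handed in, with the robot touching nothing.
It also fails if it takes over 53 s, if anything falls off the work surface, if the arm or the gripper's body presses on something with over 40 N, if the wrist force passes 120 N, or if a joint passes its speed limit or range.

### The arm

A 6-joint arm with a two-finger parallel gripper is mounted at the origin on the work surface. World frame = base frame: x ahead of the robot, y to its left, z up, the work surface at z = 0. Lengths are in m, angles in rad, forces in N, time in s.
With the tool pointing down it reaches from about 0.35 to 0.975 m from the base axis. Payload 4.9 kg.
Tool frame: the origin (TCP) lies on the mounting face of the last link; the fingertips stand 173 mm ahead of it and the grasp point (between the pads) lies 155 mm ahead of it; z points along the fingers, y is the direction in which the jaws open and shut (so a half turn about z gives the same grasp; the last joint's range is limited). The gripper opens to 85 mm and grips with 20 to 120 N. Pads are 22 mm wide; open, the fingers measure 114 mm over their backs; the gripper's body (76 mm by 85 mm) begins 54 mm behind the grasp point. The pads swing forward as they close: fully open they stand 13 mm farther back than shut.
Start: joints at [-1.462, 0.053, 1.613, -0, 1.476, -0.119], TCP at [0.141, -0.609, 0.405] pointing down, gripper open.
Joint ranges: [-3.01, 3.01], [-1.01, 2.22], [0.06, 2.58], [-1.02, 4.17], [0.09, 2.62], [-3.14, 3.14]. Speed limits (rad/s): [2.57, 2.57, 3.14, 3.14, 3.14, 3.14].

### API

Orientations are given as a unit quaternion [w, x, y, z].
In Python, from plant import manip gives the robot as it stands.
- The arm moves only by the tool play_rows, never from a script. Its argument "increments" is a list of rows, each an object with "offset": the shift along the tool's x, y, z in mm, a list of three; "twist": the turn about the tool's z in rad; "grip": the opening, from 0 (shut) to 1 (fully open). In form: [{"offset": [dx, dy, dz], "twist": twist, "grip": grip}, ...]. A call has 1 to 5 rows; each row is the pose to reach, as a shift and turn from the pose commanded when the call began, along the tool's axes at that moment; what a row does not reach only later rows make up. A row lasts 1/12 s, in which the tool goes at most 41.7 mm and 7.16 degrees, less where a joint would pass 70% of its speed; a pose out of reach is approached as far as the arm can. A call with a gripper value outside its range is refused whole. The fingers move at their own pace and stop on an object; the grip force is fixed at half the most. Time passes only in rows, so rows that repeat a pose let the fingers close. It gives the time, the measured TCP pose, the force and the opening at its end, in the units of the state.
- manip.state(): the state, without advancing time (a new reading comes with each control period).
- manip.grab_frame(name): name is "side" or "top"; returns the picture (420x560x3 uint8, blue, green, red); there is no depth.
- manip.get_calibration(name): a dict with "fx", "fy", "cx", "cy" (pixels), "k1" (the pictures are not rectified: a ray, as slopes to the right and down, at radius r is drawn at 1 + k1 r^2 times it, then the intrinsics apply), "T" (4x4, takes a point from camera to world coordinates). Camera axes: x right, y down, z forward; pixel columns grow to the right and rows downward; lengths in m; the calibration is good to about 2 mm. A picture is of the moment at which its call begins. get_calibration takes no time and is no camera call.
- manip.job_done(): hands the job in, once; it reports no verdict.
Trained networks look in the newest picture that a camera, given by its name, has taken for a name from the list of things; names that differ only in an ending like _2 or _b are one class to them, and where a whole thing is asked for, a point or a joint stands for the part that bears it (a point fixed in the world has none). Each returns a list of dicts, best first, with "p" (0 to 1); they miss things now and then, are a little off and sometimes report something else, mostly with a low value. They report only what shows in the picture. A call takes as long as a camera call.
- manip.boxes_of(query, camera): "xyz" ([x, y, z] in m, in the coordinates of the camera as it stood for that picture, good to about 4 mm: the middle of the surface that is visible of it).
- manip.tip_of(query, camera): "xyz" ([x, y, z] in m, in the coordinates of the camera as it stood for that picture, good to about 4 mm: a listed point, or the origin of a listed thing).
The state is a dict: "time": time; "joint_pos": joint angles; "joint_vel": joint speeds; "joint_efforts": joint torques, N m; "tool_pos": TCP position; "tool_rot": TCP orientation; "contact_force": force on the tool from outside, world axes, zero at the start; "ft_torque": the same for the moment, N m; "gripper_width": opening from 0.0 (shut) to 1.0 (fully open).
Only numpy, scipy, OpenCV 4.12 (cv2) and the standard library are available. Lean on these libraries where they do the work, as an engineer would, in place of code of your own. Each camera call takes 0.05 s, during which the arm holds its last target. There are 200 camera calls.

## Working session

There is one attempt and no reset: what is moved stays moved. The work goes in short steps, Python scripts to look and compute and a tool call to move; the robot and the scene stay as the last step left them, time stands still between calls to the robot, and variables do not carry over. Pictures are saved under pics/ and viewed, about 8 in all and at most 12, crops included, and the job is handed in when it is done.

Besides the shell and the picture viewer there is one more tool, called after "Call:" by a JSON object that holds its "name" and its "arguments", one argument or row to a line. play_rows: Moves the arm, as the interface text tells. Its arguments: {"type":"object","properties":{"increments":{"type":"array"}},"required":["increments"]}

```bash
mkdir -p pics; ls; cat > h.py <<'E'
import numpy as np, cv2
from plant import manip
def P(cam,xyz):
    T=np.array(manip.get_calibration(cam)["T"]); return T[:3,:3]@np.array(xyz)+T[:3,3]
def pix(cam,w):
    c=manip.get_calibration(cam);T=np.array(c["T"]);p=T[:3,:3].T@(np.array(w)-T[:3,3])
    u=p[:2]/p[2];u=u*(1+c["k1"]*(u@u));return [round(c["fx"]*u[0]+c["cx"]),round(c["fy"]*u[1]+c["cy"])]
def snap(cam,name):
    im=manip.grab_frame(cam);cv2.imwrite("pics/"+name+".png",im);return im
def tip(q,cam):
    r=manip.tip_of(q,cam)
    for d in r[:2]: print(cam,q,round(d["p"],2),np.round(P(cam,d["xyz"]),4))
def st():
    s=manip.state();print(round(s["time"],2),np.round(s["tool_pos"],4),np.round(s["tool_rot"],4),np.round(s["contact_force"],1),np.round(s["joint_pos"],3),round(s["gripper_width"],2))
E
python3 - <<'E'
from h import *
a=snap("side","s0");b=snap("top","t0")
cv2.imwrite("pics/both0.png",cv2.resize(np.vstack([a,b]),None,fx=.71,fy=.71))
for c in("side","top"):
    for q in("printer","drawer_front","cover_hinge","cover_push","feed_key_top","power_key_top","spare_roll","scale","trays","marker"): tip(q,c)
    print(np.round(np.array(manip.get_calibration(c)["T"])[:3,3],3))
st()
E
```

```text
pics
side printer 0.65 [ 0.6385 -0.0443 -0.0015]
side printer 0.53 [0.7172 0.1259 0.0048]
side drawer_front 0.82 [ 0.5031 -0.0255  0.0882]
side drawer_front 0.26 [ 0.5237  0.534  -0.001 ]
side cover_hinge 0.88 [ 0.6902 -0.0884  0.127 ]
side cover_push 0.76 [ 0.6474 -0.0797  0.2202]
side cover_push 0.18 [0.7194 0.1251 0.0043]
side feed_key_top 0.49 [0.6008 0.0518 0.1414]
side power_key_top 0.45 [0.6687 0.0379 0.1407]
side power_key_top 0.22 [ 0.6202 -0.2162 -0.0007]
side spare_roll 0.69 [ 0.6208 -0.2184  0.0014]
side spare_roll 0.37 [0.7181 0.1262 0.0026]
side scale 0.77 [ 0.5613 -0.5414  0.0006]
side trays 0.9 [0.5232 0.5362 0.0013]
side marker 0.75 [ 0.5601 -0.5415 -0.0019]
side marker 0.46 [ 0.6197 -0.2186 -0.0008]
[-0.268 -0.902  1.293]
top printer 0.73 [ 0.6389 -0.042  -0.0049]
top drawer_front 0.64 [ 0.5045 -0.0294  0.0804]
top cover_hinge 0.69 [ 0.6928 -0.096   0.1268]
top cover_push 0.88 [ 0.652  -0.0859  0.2184]
top power_key_top 0.56 [0.6681 0.0383 0.1385]
top spare_roll 0.96 [ 7.210e-01  1.234e-01 -5.000e-04]
top scale 0.6 [ 0.5599 -0.542  -0.001 ]
top trays 0.6 [ 0.5271  0.5354 -0.0046]
top marker 0.62 [ 0.6217 -0.2179 -0.0035]
[ 0.534 -0.014  1.521]
1.1 [ 0.1411 -0.6088  0.4047] [0.     0.9935 0.1136 0.    ] [ 0.6  0.5 -0.3] [-1.462  0.053  1.613  0.     1.476 -0.119] 1.0
```

View pics/both0.png

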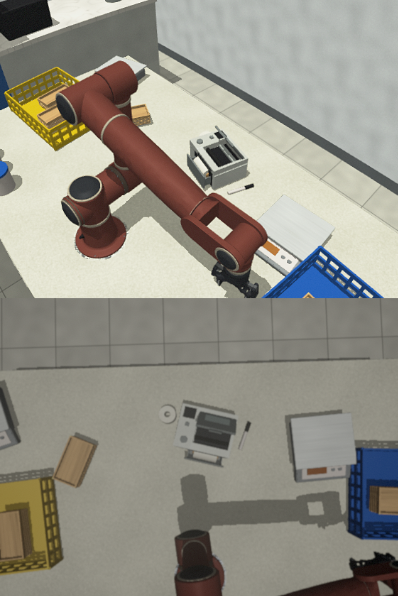

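```bash
cat >> h.py <<'E'
def loc(o,yaw,p):
    c,s=np.cos(yaw),np.sin(yaw);return np.array([o[0]+c*p[0]-s*p[1],o[1]+s*p[0]+c*p[1],p[2]])
def overlay(cam,name,out,o,yaw,pts,k=4):
    im=cv2.imread("pics/"+name+".png");u,v=pix(cam,[o[0],o[1],.1])
    x0,y0=u-75,v-62;c=cv2.resize(im[y0:y0+124,x0:x0+150],None,fx=k,fy=k,interpolation=cv2.INTER_CUBIC)
    for p in pts:
        a,b=pix(cam,loc(o,yaw,p));cv2.circle(c,(int((a-x0+.5)*k),int((b-y0+.5)*k)),3,(0,0,255),-1)
    cv2.imwrite("pics/"+out+".png",c)
E
python3 - <<'E'
from h import *
from scipy.optimize import least_squares
M=[((0,0),(.6387,-.0432),1),((.065,-.035),(.6915,-.0922),1)]
push=(.6497,-.0828);fk=(.6008,.0518);pk=(.6683,.038)
def f(v):
    x,y,t,kx,ky,px=v;o=(x,y);r=[]
    for p,w,_ in M:r+=list(loc(o,t,(*p,0))[:2]-w)
    r+=list(loc(o,t,(px,-.035,0))[:2]-push)
    r+=list((loc(o,t,(kx,ky,0))[:2]-fk)*.7)+list(loc(o,t,(kx+.065,ky,0))[:2]-pk)
    return r
s=least_squares(f,[.64,-.04,-.2,-.06,.08,0]);print(np.round(s.x,4),np.round(s.fun,4))
x,y,t,kx,ky,px=s.x;o=(x,y)
pts=[(a,b,.13) for a in(-.09,.09) for b in(-.12,.12)]+[(kx,ky,.139),(kx+.065,ky,.139),(.065,-.113,.13),(.065,.043,.13)]
overlay("top","t0","ot",o,t,pts);overlay("side","s0","os",o,t,pts)
a=cv2.imread("pics/ot.png");b=cv2.imread("pics/os.png");cv2.imwrite("pics/o.png",cv2.resize(np.vstack([a,b]),None,fx=.6,fy=.6,interpolation=cv2.INTER_AREA))
E
```

```text
[ 0.6375 -0.0434 -0.234  -0.0552  0.0856  0.021 ] [-0.0012 -0.0002  0.0011 -0.0003  0.0001  0.0005  0.002   0.0006 -0.0014
 -0.0004]
```

View pics/o.png

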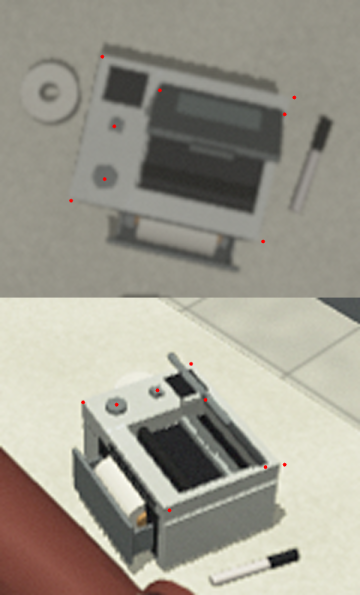

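The overlay fits: printer corners, hinge line and keys land on the dots, with yaw about -13.4°. The drawer plate sits at local y ≈ -15 mm and is about 36 mm open. I'll move to in front of the drawer.

Call:
{"name": "play_rows", "arguments": {
  "increments": [
    {"offset":[27,-31,0],"twist":0,"grip":0},
    {"offset":[54,-62,0],"twist":0,"grip":0},
    {"offset":[81,-93,0],"twist":0,"grip":0},
    {"offset":[108,-124,0],"twist":0,"grip":0},
    {"offset":[135,-155,0],"twist":0,"grip":0}
  ]
}}

```text
time: 1.52
tool_pos: [0.2381, -0.4257, 0.4046]
tool_rot: [0.0, 0.994, 0.113, 0.0]
contact_force: [1.2, -0.2, -0.1]
gripper_width: 0.298
```

Call:
{"name": "play_rows", "arguments": {
  "increments": [
    {"offset":[27,-31,0],"twist":0,"grip":0},
    {"offset":[54,-62,0],"twist":0,"grip":0},
    {"offset":[81,-93,0],"twist":0,"grip":0},
    {"offset":[108,-124,0],"twist":0,"grip":0},
    {"offset":[135,-155,0],"twist":0,"grip":0}
  ]
}}

```text
time: 1.93
tool_pos: [0.3344, -0.244, 0.405]
tool_rot: [0.0, 0.994, 0.113, 0.0]
contact_force: [0.8, -0.4, 0.5]
gripper_width: 0.005
```

Call:
{"name": "play_rows", "arguments": {
  "increments": [
    {"offset":[27,-31,0],"twist":0.12,"grip":0},
    {"offset":[54,-62,0],"twist":0.24,"grip":0},
    {"offset":[81,-93,0],"twist":0.35,"grip":0},
    {"offset":[108,-124,0],"twist":0.46,"grip":0},
    {"offset":[135,-155,0],"twist":0.46,"grip":0}
  ]
}}

```text
time: 2.35
tool_pos: [0.4178, -0.0881, 0.4051]
tool_rot: [0.0, 0.993, -0.119, 0.001]
contact_force: [0.6, -0.6, 1.5]
gripper_width: -0.003
```

Call:
{"name": "play_rows", "arguments": {
  "increments": [
    {"offset":[0,-20,40],"twist":0,"grip":0},
    {"offset":[0,-40,75],"twist":0,"grip":0},
    {"offset":[0,-50,100],"twist":0,"grip":0},
    {"offset":[0,-50,100],"twist":0,"grip":0},
    {"offset":[0,-50,100],"twist":0,"grip":0}
  ]
}}

```text
time: 2.77
tool_pos: [0.4287, -0.0403, 0.3037]
tool_rot: [-0.0, 0.993, -0.115, -0.002]
contact_force: [1.0, -1.1, 0.4]
gripper_width: -0.001
```

```bash
python3 - <<'E'
from h import *
st();snap("side","s1");snap("top","t1")
for q in("drawer_front","feed_key_top","cover_push"):
    tip(q,"top");tip(q,"side")
o=(.6375,-.0434);s=manip.state();p=np.array(s["tool_pos"]);c,n=np.cos(.234),-np.sin(.234);d=p[:2]-o
print("local tcp",c*d[0]+n*d[1],-n*d[0]+c*d[1])
E
```

```text
2.77 [ 0.4287 -0.0403  0.3037] [-1.000e-04  9.934e-01 -1.151e-01 -1.700e-03] [ 1.  -1.1  0.4] [-0.267 -0.358  2.151 -0.     1.352  1.535] -0.0
top drawer_front 0.83 [ 0.5058 -0.0271  0.0821]
side drawer_front 0.73 [ 0.5046 -0.0237  0.0865]
side drawer_front 0.18 [ 0.6401 -0.0394  0.0008]
top feed_key_top 0.64 [0.6066 0.0524 0.1368]
side feed_key_top 0.4 [0.6035 0.0522 0.1402]
top cover_push 0.73 [ 0.6517 -0.0868  0.2187]
side cover_push 0.75 [ 0.6491 -0.0752  0.2219]
local tcp -0.20285040612227753 -0.04620864358877515
```

Call:
{"name": "play_rows", "arguments": {
  "increments": [
    {"offset":[0,-20,30],"twist":0,"grip":0},
    {"offset":[0,-31,55],"twist":0,"grip":0},
    {"offset":[20,-31,55],"twist":0,"grip":0},
    {"offset":[40,-31,55],"twist":0,"grip":0},
    {"offset":[40,-31,55],"twist":0,"grip":0}
  ]
}}

```text
time: 3.58
tool_pos: [0.4773, -0.0204, 0.2502]
tool_rot: [0.0, 0.993, -0.116, 0.001]
contact_force: [0.4, -0.0, 0.2]
gripper_width: -0.002
```

Call:
{"name": "play_rows", "arguments": {
  "increments": [
    {"offset":[8,0,0],"twist":0,"grip":0},
    {"offset":[16,0,0],"twist":0,"grip":0},
    {"offset":[24,0,0],"twist":0,"grip":0},
    {"offset":[30,0,0],"twist":0,"grip":0},
    {"offset":[35,0,0],"twist":0,"grip":0}
  ]
}}

```text
time: 4.0
tool_pos: [0.5096, -0.0282, 0.2498]
tool_rot: [0.0, 0.993, -0.116, -0.0]
contact_force: [-3.1, -0.4, 0.5]
gripper_width: -0.001
```

Call:
{"name": "play_rows", "arguments": {
  "increments": [
    {"offset":[3,0,0],"twist":0,"grip":0},
    {"offset":[6,0,0],"twist":0,"grip":0},
    {"offset":[9,0,0],"twist":0,"grip":0},
    {"offset":[10,0,0],"twist":0,"grip":0},
    {"offset":[10,0,0],"twist":0,"grip":0}
  ]
}}

```text
time: 4.42
tool_pos: [0.5192, -0.0301, 0.2497]
tool_rot: [-0.0, 0.993, -0.116, 0.0]
contact_force: [-2.1, -0.5, 0.5]
gripper_width: 0.002
```

Call:
{"name": "play_rows", "arguments": {
  "increments": [
    {"offset":[2,0,0],"twist":0,"grip":0},
    {"offset":[4,0,0],"twist":0,"grip":0},
    {"offset":[5,0,0],"twist":0,"grip":0},
    {"offset":[6,0,0],"twist":0,"grip":0},
    {"offset":[6,0,0],"twist":0,"grip":0}
  ]
}}

```text
time: 4.83
tool_pos: [0.525, -0.0315, 0.2496]
tool_rot: [-0.0, 0.993, -0.116, 0.0]
contact_force: [-1.6, -0.7, 1.2]
gripper_width: 0.0
```

Call:
{"name": "play_rows", "arguments": {
  "increments": [
    {"offset":[1,0,0],"twist":0,"grip":0},
    {"offset":[2,0,0],"twist":0,"grip":0},
    {"offset":[3,0,0],"twist":0,"grip":0},
    {"offset":[3,0,0],"twist":0,"grip":0}
  ]
}}

```text
time: 5.17
tool_pos: [0.5275, -0.0321, 0.2497]
tool_rot: [-0.0, 0.993, -0.116, -0.001]
contact_force: [-5.1, 0.7, 3.0]
gripper_width: 0.001
```

Call:
{"name": "play_rows", "arguments": {
  "increments": [
    {"offset":[1,0,0],"twist":0,"grip":0},
    {"offset":[2,0,0],"twist":0,"grip":0},
    {"offset":[2,0,0],"twist":0,"grip":0}
  ]
}}

```text
time: 5.42
tool_pos: [0.5284, -0.0323, 0.2496]
tool_rot: [-0.0, 0.993, -0.116, -0.004]
contact_force: [-13.5, 0.7, 10.5]
gripper_width: -0.002
```

Drawer is home: hard stop at local x ≈ -0.109, as expected. I'll retract, rise and go over the cover.

Call:
{"name": "play_rows", "arguments": {
  "increments": [
    {"offset":[-20,0,0],"twist":0,"grip":0},
    {"offset":[-45,0,0],"twist":0,"grip":0},
    {"offset":[-45,0,-40],"twist":0,"grip":0},
    {"offset":[-45,0,-80],"twist":0,"grip":0},
    {"offset":[-45,0,-120],"twist":0,"grip":0}
  ]
}}

```text
time: 5.83
tool_pos: [0.485, -0.0219, 0.3697]
tool_rot: [-0.0, 0.993, -0.116, -0.001]
contact_force: [1.6, -0.1, -0.3]
gripper_width: -0.001
```

Call:
{"name": "play_rows", "arguments": {
  "increments": [
    {"offset":[0,0,-40],"twist":0,"grip":0},
    {"offset":[0,0,-80],"twist":0,"grip":0},
    {"offset":[0,20,-100],"twist":0,"grip":0},
    {"offset":[0,20,-100],"twist":0,"grip":0},
    {"offset":[0,20,-100],"twist":0,"grip":0}
  ]
}}

```text
time: 6.25
tool_pos: [0.4816, -0.0421, 0.4719]
tool_rot: [0.0, 0.993, -0.116, 0.003]
contact_force: [0.5, 0.5, -0.6]
gripper_width: 0.002
```

```bash
cat >>h.py <<'E'
def ltcp(o=(.6375,-.0434)):
    p=np.array(manip.state()["tool_pos"]);c,n=np.cos(.234),-np.sin(.234);d=p[:2]-o
    print("local tcp x %.4f y %.4f, tip z %.4f"%(c*d[0]+n*d[1],-n*d[0]+c*d[1],p[2]-.173))
E
python3 - <<'E'
from h import *
st();ltcp();a=snap("side","s2");b=snap("top","t2")
for q in("drawer_front","cover_push","cover_hinge"):
    tip(q,"top");tip(q,"side")
cv2.imwrite("pics/v2.png",np.hstack([a[120:320,180:480],b[100:300,180:480]]))
E
```

```text
6.25 [ 0.4816 -0.0421  0.4719] [ 1.000e-04  9.932e-01 -1.164e-01  2.700e-03] [ 0.5  0.5 -0.6] [-2.410e-01 -3.270e-01  1.846e+00  1.000e-03  1.618e+00  1.563e+00] 0.0
local tcp x -0.1520 y -0.0349, tip z 0.2989
top drawer_front 0.44 [ 0.5379 -0.0357  0.0806]
side drawer_front 0.6 [ 0.538  -0.0357  0.0876]
top cover_push 0.87 [ 0.648  -0.0828  0.2182]
top cover_push 0.22 [ 0.5248  0.5375 -0.0033]
side cover_push 0.63 [ 0.6486 -0.0761  0.2208]
top cover_hinge 0.69 [ 0.6917 -0.0946  0.1251]
side cover_hinge 0.66 [ 0.6908 -0.0915  0.1285]
side cover_hinge 0.5 [ 6.180e-01 -2.193e-01 -6.000e-04]
```

View pics/v2.png

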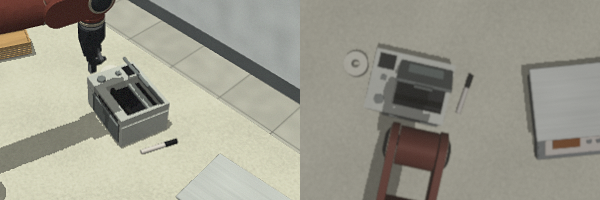

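The left image shows the drawer flush with the front (its plate near (105,125)), and the network puts it at local x -98.6 mm against -98 for home. Next is over the cover to behind it.

Call:
{"name": "play_rows", "arguments": {
  "increments": [
    {"offset":[41,0,0],"twist":0,"grip":0},
    {"offset":[82,0,0],"twist":0,"grip":0},
    {"offset":[123,0,0],"twist":0,"grip":0},
    {"offset":[164,0,0],"twist":0,"grip":0},
    {"offset":[200,0,0],"twist":0,"grip":0}
  ]
}}

```text
time: 7.07
tool_pos: [0.6781, -0.0881, 0.4685]
tool_rot: [-0.0, 0.993, -0.116, -0.0]
contact_force: [-0.2, -0.7, -0.2]
gripper_width: 0.0
```

Call:
{"name": "play_rows", "arguments": {
  "increments": [
    {"offset":[10,0,0],"twist":0,"grip":0},
    {"offset":[18,0,20],"twist":0,"grip":0},
    {"offset":[18,0,50],"twist":0,"grip":0},
    {"offset":[18,0,70],"twist":0,"grip":0},
    {"offset":[18,0,70],"twist":0,"grip":0}
  ]
}}

```text
time: 7.48
tool_pos: [0.6926, -0.0915, 0.392]
tool_rot: [-0.001, 0.993, -0.116, -0.006]
contact_force: [-0.3, 1.4, -1.4]
gripper_width: 0.0
```

```bash
python3 - <<'E'
from h import *
st();ltcp()
E
```

```text
7.48 [ 0.6926 -0.0915  0.392 ] [-7.000e-04  9.933e-01 -1.158e-01 -5.800e-03] [-0.3  1.4 -1.4] [-0.238  0.233  1.436  0.     1.485  1.565] 0.0
local tcp x 0.0648 y -0.0341, tip z 0.2190
```

Call:
{"name": "play_rows", "arguments": {
  "increments": [
    {"offset":[-15,0,0],"twist":0,"grip":0},
    {"offset":[-30,0,0],"twist":0,"grip":0},
    {"offset":[-40,0,3],"twist":0,"grip":0},
    {"offset":[-50,0,9],"twist":0,"grip":0},
    {"offset":[-55,0,13],"twist":0,"grip":0}
  ]
}}

```text
time: 7.9
tool_pos: [0.6395, -0.0789, 0.3886]
tool_rot: [0.0, 0.993, -0.116, 0.001]
contact_force: [0.7, 1.0, 2.0]
gripper_width: -0.003
```

```bash
python3 - <<'E'
from h import *
st();ltcp()
E
```

```text
7.9 [ 0.6395 -0.0789  0.3886] [ 0.      0.9933 -0.1157  0.0014] [0.7 1.  2. ] [-0.238  0.107  1.583  0.     1.449  1.565] -0.0
local tcp x 0.0102 y -0.0340, tip z 0.2156
```

Call:
{"name": "play_rows", "arguments": {
  "increments": [
    {"offset":[-3,0,9],"twist":0,"grip":0},
    {"offset":[-8,0,17],"twist":0,"grip":0},
    {"offset":[-14,0,26],"twist":0,"grip":0},
    {"offset":[-19,0,33],"twist":0,"grip":0},
    {"offset":[-22,0,38],"twist":0,"grip":0}
  ]
}}

```text
time: 8.32
tool_pos: [0.6179, -0.074, 0.3468]
tool_rot: [-0.0, 0.993, -0.116, -0.001]
contact_force: [2.2, 0.5, 1.7]
gripper_width: -0.002
```

Call:
{"name": "play_rows", "arguments": {
  "increments": [
    {"offset":[-3,0,7],"twist":0,"grip":0},
    {"offset":[-6,0,14],"twist":0,"grip":0},
    {"offset":[-9,0,20],"twist":0,"grip":0},
    {"offset":[-10,0,25],"twist":0,"grip":0},
    {"offset":[-11,0,29],"twist":0,"grip":0}
  ]
}}

```text
time: 8.73
tool_pos: [0.6076, -0.0717, 0.3189]
tool_rot: [-0.0, 0.993, -0.116, -0.0]
contact_force: [1.5, 0.6, 1.9]
gripper_width: 0.002
```

```bash
python3 - <<'E'
from h import *
st();ltcp()
a=snap("side","s3")
cv2.imwrite("pics/v3.png",cv2.resize(a[130:290,230:400],None,fx=3,fy=3))
tip("cover_push","side")
E
```

```text
8.73 [ 0.6076 -0.0717  0.3189] [-0.000e+00  9.933e-01 -1.159e-01 -2.000e-04] [1.5 0.6 1.9] [-0.239  0.088  1.722 -0.     1.332  1.564] 0.0
local tcp x -0.0225 y -0.0344, tip z 0.1459
side cover_push 0.78 [ 0.597  -0.0633  0.1472]
side cover_push 0.65 [0.7197 0.1263 0.0057]
```

View pics/v3.png

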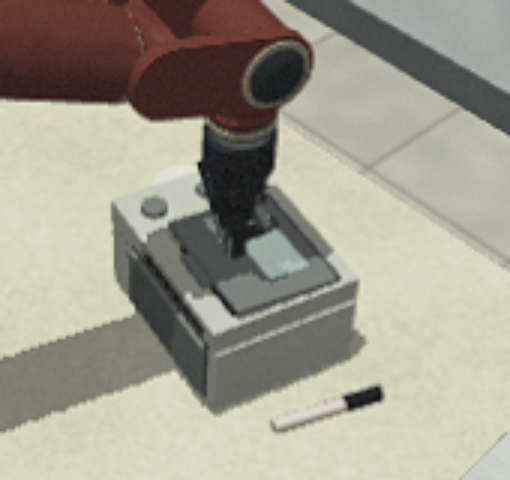

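The cover (around (260,260)) is almost shut with the fingertip on it, and the drawer front sits flush at (165,310). I'll press the last bit until the force rises.

Call:
{"name": "play_rows", "arguments": {
  "increments": [
    {"offset":[-1,0,2],"twist":0,"grip":0},
    {"offset":[-1,0,4],"twist":0,"grip":0},
    {"offset":[-1,0,6],"twist":0,"grip":0},
    {"offset":[-1,0,6],"twist":0,"grip":0}
  ]
}}

```text
time: 9.17
tool_pos: [0.6068, -0.0714, 0.3135]
tool_rot: [0.0, 0.993, -0.116, -0.0]
contact_force: [-0.1, 0.3, 0.3]
gripper_width: -0.0
```

Call:
{"name": "play_rows", "arguments": {
  "increments": [
    {"offset":[0,0,1],"twist":0,"grip":0},
    {"offset":[0,0,2],"twist":0,"grip":0},
    {"offset":[0,0,2],"twist":0,"grip":0}
  ]
}}

```text
time: 9.42
tool_pos: [0.607, -0.0714, 0.3133]
tool_rot: [0.0, 0.993, -0.116, -0.0]
contact_force: [-4.3, 0.3, 7.1]
gripper_width: 0.001
```

Call:
{"name": "play_rows", "arguments": {
  "increments": [
    {"offset":[0,0,1],"twist":0,"grip":0},
    {"offset":[0,0,2],"twist":0,"grip":0},
    {"offset":[0,0,2],"twist":0,"grip":0}
  ]
}}

```text
time: 9.67
tool_pos: [0.607, -0.0714, 0.3133]
tool_rot: [0.0, 0.993, -0.116, -0.0]
contact_force: [-8.3, 1.4, 14.4]
gripper_width: 0.003
```

Call:
{"name": "play_rows", "arguments": {
  "increments": [
    {"offset":[0,0,-20],"twist":0,"grip":0},
    {"offset":[0,0,-50],"twist":0,"grip":0},
    {"offset":[0,0,-70],"twist":0,"grip":0},
    {"offset":[-60,0,-80],"twist":0,"grip":0},
    {"offset":[-90,0,-80],"twist":0,"grip":0}
  ]
}}

```text
time: 10.08
tool_pos: [0.5271, -0.0528, 0.3911]
tool_rot: [0.0, 0.993, -0.116, 0.001]
contact_force: [-0.5, -0.8, 1.1]
gripper_width: 0.001
```

Call:
{"name": "play_rows", "arguments": {
  "increments": [
    {"offset":[-40,-20,0],"twist":0,"grip":0},
    {"offset":[-60,-40,0],"twist":0,"grip":0},
    {"offset":[-60,-40,0],"twist":0,"grip":0}
  ]
}}

```text
time: 10.33
tool_pos: [0.4745, 0.003, 0.3889]
tool_rot: [-0.001, 0.993, -0.114, -0.0]
contact_force: [1.0, -0.1, 0.2]
gripper_width: 0.004
```

```bash
python3 - <<'E'
from h import *
st();ltcp()
a=snap("side","s4");b=snap("top","t4")
cv2.imwrite("pics/v4.png",np.hstack([cv2.resize(a[130:290,240:400],None,fx=2.5,fy=2.5),cv2.resize(b[120:280,220:380],None,fx=2.5,fy=2.5)]))
for q in("drawer_front","cover_push","feed_key_top","power_key_top"):
    tip(q,"top");tip(q,"side")
E
```

```text
10.33 [0.4745 0.003  0.3889] [-9.000e-04  9.934e-01 -1.145e-01 -2.000e-04] [ 1.  -0.1  0.2] [-0.151 -0.311  1.97   0.002  1.483  1.649] 0.0
local tcp x -0.1693 y 0.0073, tip z 0.2159
top drawer_front 0.42 [ 0.5398 -0.0367  0.0842]
side drawer_front 0.88 [ 0.5347 -0.0319  0.0854]
side drawer_front 0.5 [ 0.6883 -0.0903  0.1282]
top cover_push 0.88 [ 0.5963 -0.0696  0.1406]
side cover_push 0.7 [ 0.5979 -0.0617  0.142 ]
top feed_key_top 0.43 [0.607  0.0499 0.1391]
side feed_key_top 0.43 [0.6047 0.0552 0.1413]
top power_key_top 0.47 [ 0.5993 -0.0719  0.1398]
top power_key_top 0.37 [0.6677 0.037  0.1421]
side power_key_top 0.56 [0.6708 0.0349 0.138 ]
```

View pics/v4.png

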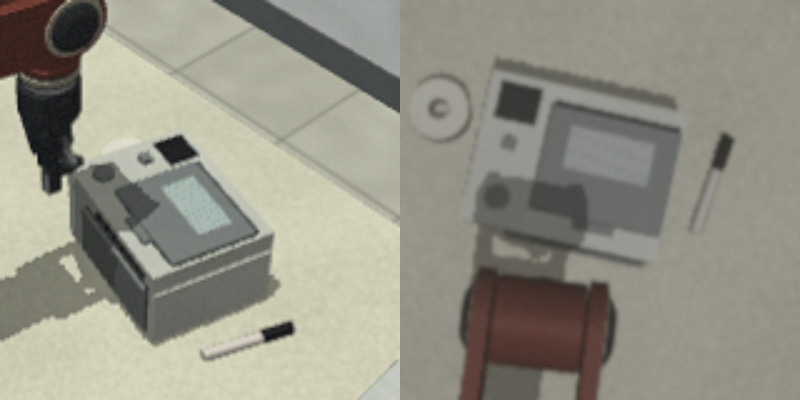

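Call:
{"name": "play_rows", "arguments": {
  "increments": [
    {"offset":[0,-38,0],"twist":0,"grip":0},
    {"offset":[30,-65,0],"twist":0,"grip":0},
    {"offset":[65,-78,0],"twist":0,"grip":0},
    {"offset":[100,-78,0],"twist":0,"grip":0},
    {"offset":[115,-78,0],"twist":0,"grip":0}
  ]
}}

```text
time: 11.25
tool_pos: [0.6101, 0.0496, 0.3886]
tool_rot: [0.0, 0.993, -0.116, 0.0]
contact_force: [-0.2, -0.4, 1.3]
gripper_width: -0.001
```

Call:
{"name": "play_rows", "arguments": {
  "increments": [
    {"offset":[0,0,20],"twist":0,"grip":0},
    {"offset":[0,0,40],"twist":0,"grip":0},
    {"offset":[0,0,40],"twist":0,"grip":0},
    {"offset":[0,0,40],"twist":0,"grip":0}
  ]
}}

```text
time: 11.58
tool_pos: [0.6068, 0.0496, 0.3475]
tool_rot: [0.0, 0.993, -0.116, -0.002]
contact_force: [0.0, -0.0, 0.1]
gripper_width: 0.002
```

```bash
python3 - <<'E'
from h import *
st();ltcp();print(pix("top",[.6045,.0523,.139]),"seen 259 198", pix("side",[.6045,.0523,.139]),"seen",240+103/2.5,130+171/2.5)
a=snap("side","s5");cv2.imwrite("pics/v5.png",cv2.resize(a[130:250,230:370],None,fx=4,fy=4))
E
```

```text
11.58 [0.6068 0.0496 0.3475] [ 2.000e-04  9.932e-01 -1.160e-01 -1.900e-03] [ 0.  -0.   0.1] [-0.041  0.057  1.706 -0.     1.383  1.763] 0.0
local tcp x -0.0514 y 0.0833, tip z 0.1745
[258, 198] seen 259 198 [281, 198] seen 281.2 198.4
```

View pics/v5.png

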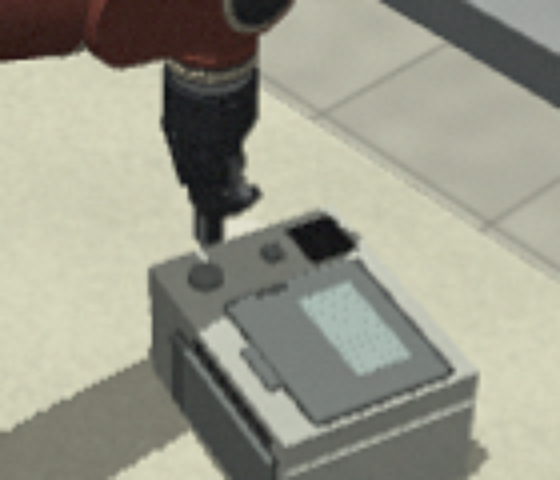

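The tip at (210,245) is directly above the feed key at (206,276). I'll correct by 2 mm and press.

Call:
{"name": "play_rows", "arguments": {
  "increments": [
    {"offset":[-2,-2,15],"twist":0,"grip":0},
    {"offset":[-2,-2,27],"twist":0,"grip":0},
    {"offset":[-2,-2,32],"twist":0,"grip":0},
    {"offset":[-2,-2,32],"twist":0,"grip":0}
  ]
}}

```text
time: 11.97
tool_pos: [0.6051, 0.0521, 0.316]
tool_rot: [0.0, 0.993, -0.116, -0.001]
contact_force: [-0.3, -0.5, 0.1]
gripper_width: 0.001
```

Call:
{"name": "play_rows", "arguments": {
  "increments": [
    {"offset":[0,0,2],"twist":0,"grip":0},
    {"offset":[0,0,4],"twist":0,"grip":0},
    {"offset":[0,0,6],"twist":0,"grip":0},
    {"offset":[0,0,6],"twist":0,"grip":0}
  ]
}}

```text
time: 12.3
tool_pos: [0.6057, 0.0522, 0.3114]
tool_rot: [-0.0, 0.993, -0.116, 0.0]
contact_force: [-0.6, -0.5, -0.0]
gripper_width: 0.0
```

Call:
{"name": "play_rows", "arguments": {
  "increments": [
    {"offset":[0,0,1],"twist":0,"grip":0},
    {"offset":[0,0,2],"twist":0,"grip":0},
    {"offset":[0,0,3],"twist":0,"grip":0},
    {"offset":[0,0,3],"twist":0,"grip":0}
  ]
}}

```text
time: 12.63
tool_pos: [0.6057, 0.0521, 0.3087]
tool_rot: [0.0, 0.993, -0.116, 0.0]
contact_force: [-0.3, -0.8, 2.9]
gripper_width: -0.001
```

Call:
{"name": "play_rows", "arguments": {
  "increments": [
    {"offset":[0,0,1],"twist":0,"grip":0},
    {"offset":[0,0,2],"twist":0,"grip":0},
    {"offset":[0,0,3],"twist":0,"grip":0},
    {"offset":[0,0,3],"twist":0,"grip":0}
  ]
}}

```text
time: 12.97
tool_pos: [0.6058, 0.0522, 0.3074]
tool_rot: [0.0, 0.993, -0.116, 0.0]
contact_force: [-4.9, -0.1, 11.2]
gripper_width: 0.001
```

Call:
{"name": "play_rows", "arguments": {
  "increments": [
    {"offset":[0,0,1],"twist":0,"grip":0},
    {"offset":[0,0,1.5],"twist":0,"grip":0},
    {"offset":[0,0,1.5],"twist":0,"grip":0}
  ]
}}

```text
time: 13.22
tool_pos: [0.6059, 0.0522, 0.3073]
tool_rot: [0.0, 0.993, -0.116, 0.0]
contact_force: [-7.8, -0.0, 16.6]
gripper_width: 0.001
```

The key bottomed at tip z 0.1343 (stop expected at 0.134), with 16.6 N against its 4 N spring. Releasing and backing away.

Call:
{"name": "play_rows", "arguments": {
  "increments": [
    {"offset":[0,0,-15],"twist":0,"grip":0},
    {"offset":[0,0,-45],"twist":0,"grip":0},
    {"offset":[0,0,-85],"twist":0,"grip":0},
    {"offset":[-40,0,-100],"twist":0,"grip":0},
    {"offset":[-80,0,-100],"twist":0,"grip":0}
  ]
}}

```text
time: 13.63
tool_pos: [0.5289, 0.0703, 0.409]
tool_rot: [-0.001, 0.993, -0.116, 0.004]
contact_force: [-0.5, 0.1, 0.8]
gripper_width: 0.003
```

Call:
{"name": "play_rows", "arguments": {
  "increments": [
    {"offset":[-40,0,0],"twist":0,"grip":0},
    {"offset":[-60,0,0],"twist":0,"grip":0},
    {"offset":[-60,0,0],"twist":0,"grip":0},
    {"offset":[-60,0,0],"twist":0,"grip":0}
  ]
}}

```text
time: 13.97
tool_pos: [0.4685, 0.0847, 0.4035]
tool_rot: [-0.0, 0.993, -0.115, 0.0]
contact_force: [0.6, -0.3, -0.1]
gripper_width: 0.002
```

```bash
python3 - <<'E'
from h import *
st()
a=snap("side","s6");b=snap("top","t6")
cv2.imwrite("pics/v6.png",np.hstack([cv2.resize(a[130:290,240:400],None,fx=2.5,fy=2.5),cv2.resize(b[120:280,220:380],None,fx=2.5,fy=2.5)]))
for q in("drawer_front","cover_push","feed_key_top","power_key_top","spare_roll","marker","trays"):
    tip(q,"top");tip(q,"side")
E
```

```text
13.97 [0.4685 0.0847 0.4035] [-0.000e+00  9.933e-01 -1.155e-01  4.000e-04] [ 0.6 -0.3 -0.1] [ 0.022 -0.316  1.949 -0.     1.507  1.825] 0.0
top drawer_front 0.57 [ 0.5419 -0.0402  0.08  ]
side drawer_front 0.93 [ 0.5359 -0.0345  0.0847]
top cover_push 0.88 [ 0.5958 -0.0687  0.1385]
side cover_push 0.79 [ 0.5982 -0.0636  0.1421]
top feed_key_top 0.45 [0.6063 0.0512 0.1346]
side feed_key_top 0.5 [ 0.69   -0.0873  0.1307]
side feed_key_top 0.45 [0.6038 0.0548 0.1416]
top power_key_top 0.59 [0.6699 0.0358 0.139 ]
side power_key_top 0.42 [0.6715 0.0367 0.1381]
side spare_roll 0.63 [0.7198 0.1257 0.0035]
top marker 0.68 [ 0.6233 -0.2172 -0.0046]
side marker 0.68 [ 0.6211 -0.2198  0.0012]
side marker 0.5 [0.5236 0.5347 0.0007]
top trays 0.63 [ 0.5267  0.5362 -0.0046]
side trays 0.7 [0.5214 0.536  0.0022]
```

View pics/v6.png

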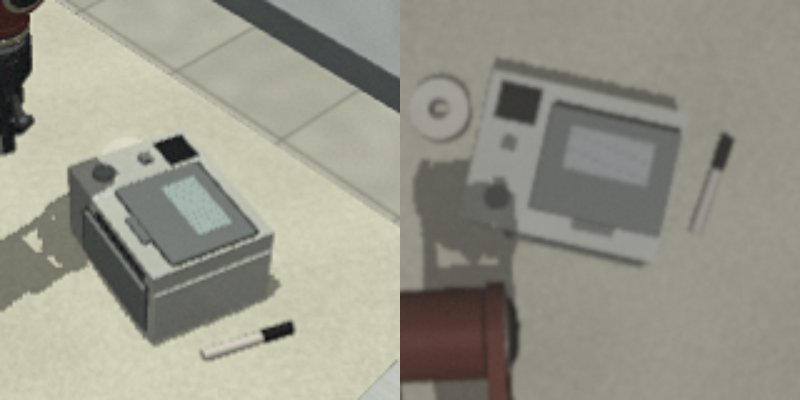

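The picture shows the drawer home (left image, (115,270)), the cover shut ((190,215)), the feed key free ((103,172)), and the bystanders where they were. Handing in.

```bash
python3 -c "from plant import manip; print(manip.job_done())"
```

```text
the job is handed in; nothing more can be done
None
```

I did all three steps in the order asked, with the fingers shut, and handed the job in at about 14 s of the 53 s allowed. The hand-in reports no verdict.

- **Drawer:** I pushed it to its hard stop, with about 14 N against it. Before I moved on to the cover, the cameras put its face at local x of about -98.6 mm, against -98 mm for fully home.
- **Cover:** I pressed it down until the fingertip stopped at a height of 140.3 mm, with about 14 N. The cameras read the push point at 138.5 and 142 mm, against 140 mm when shut.
- **Feed key:** I pressed it until it bottomed with the tip at 134.3 mm (134 mm expected), with about 17 N against its 4 N spring, then released it and backed the arm away.
- **Last checks:** The final picture showed the drawer flush, the cover flat, and nothing touching the printer. The marker, trays and spare roll had not moved, and the arm did not go near the power key or the scale.

One reading disagreed: the two cameras put the feed key's top at 134.6 and 141.6 mm after release. That spread is close to the networks' error of about 4 mm, so they don't confirm that the key came back up; I relied on its spring for that. The side camera's best guess for the key was also a false one, near the hinge.

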